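Mark the gap, then show the notched filter plate to the scanner label up

ROBOT

A 6-joint arm with a two-finger parallel gripper is mounted at the origin on a cart in front of the work surface, level with it; the furniture and walls round the work are solid. World frame = base frame: x ahead of the robot, y to its left, z up, the work surface at z = 0. Lengths are in m, angles in degrees, forces in N, time in s.
With the tool pointing down it reaches from about 0.35 to 1 m from the base axis. Payload 7.1 kg.
Tool frame: the origin (TCP) lies where the fingers leave the gripper's body, on its centre line; the fingertips stand 73 mm ahead of it and the grasp point (between the pads) lies 54 mm ahead of it; z points along the fingers, y is the line along which they close (so a half turn about z gives the same grasp; the last joint's range is limited). The gripper opens to 85 mm and grips with 20 to 120 N. Pads are 22 mm wide; open, the fingers measure 114 mm over their backs; the gripper's body (76 mm by 85 mm) begins 54 mm behind the grasp point. The pads swing forward as they close: fully open they stand 13 mm farther back than shut.
Start: joints at [-69.557, 24.242, 93.386, -0, 62.372, -1.089], TCP at [0.229, -0.581, 0.304] pointing down, gripper open.
Joint ranges: [-172.04, 172.04], [-51.8, 120.97], [4.93, 147.93], [-75.15, 255.16], [6.16, 154.13], [-145.62, 145.62]. Speed limits (degrees/s): [136.94, 136.94, 172.46, 180, 180, 180].

INTERFACE

Orientations are given as [roll, pitch, yaw] about the fixed x, y, z axes, in that order (R = Rz(yaw) Ry(pitch) Rx(roll)).
In Python, from plant import ctrl gives the robot as it stands.
- The arm moves only by the shell command python3 -m pendant 'ROWS' [OPENING] [FORCE]. ROWS is a JSON list of rows, 1 to 8 of them, each of 4 numbers: dx, dy, dz in m, then a turn about the tool's z in degrees; each row shifts and turns the commanded pose from where the row before left it, along the tool's axes as they then stand; what a row does not reach is not made up. A row lasts 1/10 s, in which the tool goes at most 0.05 m and 8.59 degrees, less where a joint would pass 70% of its speed; a pose out of reach is approached as far as the arm can. OPENING is the finger opening in m, set as the command begins (- or left out keeps the last). The fingers move at their own pace and stop on an object; FORCE is the grip in N (left out, the last holds). Time passes only in rows, so rows that do not move let the fingers close. It prints the time, the measured TCP pose, the force, the opening and the grip force at its end.
- ctrl.get_state(): the state, without advancing time (a new reading comes with each control period).
- ctrl.grab_frame(name): name is "scene" or "top" or "wrist"; returns a dict with "color" (384x512x3 uint8, blue, green, red), "depth" (384x512 float32, m along the optical axis (not along the pixel's ray), 0 where there is no reading), "camera_matrix" (3x3 intrinsics, pixels), "origin" and "orientation" of the camera in the world. Camera axes: x right, y down, z forward; pixel columns grow to the right and rows downward; lengths in m; the calibration is good to about 2 mm. A picture is of the moment at which its call begins.
- ctrl.job_done(): hands the job in; it is judged then, once.
The state is a dict: "time_s": time; "joints": joint angles; "qvel": joint speeds; "tau": joint torques, N m; "tool_pos": TCP position; "orientation": TCP orientation; "ft_force": force on the tool from outside, world axes, zero at the start; "wrist_torque": the same for the moment, N m; "width": finger opening in m; "grip_force": force on a finger pad.
Only numpy, scipy, OpenCV 4.12 (cv2) and the standard library are available. Lean on these libraries where they do the work, as an engineer would, in place of code of your own. Each camera call takes 0.05 s, during which the arm holds its last target. There are 200 camera calls.

TASK

Take the red out-marker from its grey stand, slide it edgewise fully down into the empty middle slot of the white rack, about centred along the slot, and let go of it. Then draw out the filter plate that has the small corner notch (its labelled, frosted end is the notched end) and hold it clear of everything in front of the scanner that stands on the riser, label side up: tipped back about 45 degrees, with the middle of the label looking squarely into the red scanner window from about 14 cm. Finish while still holding the plate there, and leave the plain plate, the petri dish and the timer near the rack where they are.

Things in the scene. Friction and masses are not known exactly. Their poses are not given: they have to be found in the camera images.
- rack: White slotted rack, fixed, 90 (x) by 142 mm (y), origin at centre of underside; turned variously, same after a half turn. 8 mm floor; three 11 mm wide slots along x, open at ends and top, at y = -55, 0, +55 mm. Flared lips, tops 30 mm above the bench, reach 15 mm either side of a slot's middle. Middle slot (y = 0) starts empty; outer ones hold the notched and the plain plate, either way about.
- marker_stand: Grey single-slot stand for the out-marker, fixed to the bench, 70 mm (x) by 50 mm (y), origin at the centre of its underside, slot along its x axis at y = 0, built like the rack's (8 mm floor, 11 mm wide slot, lips 30 mm above the bench).
- marker: Red plastic out-marker, loose, 50 g, standing in the grey stand. Origin at centre of lower edge, z up, x along the blade. Blade 60 (x) by 6 mm (y), z = 0 to 36 mm; grip head 40 (x) by 14 mm (y), z = 34 to 60 mm; open fingers at most 40 mm when letting go. Same after a half turn about z. Fully home in a slot its origin is on the slot floor, 8 mm above the bench.
- plate: Wanted plate: green glass, 80 g, loose, 80 (x) by 8 (y) by 50 mm (z), on its long edge in an outer slot; origin at centre of lower edge, 8 mm above the bench. 11 mm square notch in the top corner at its +x end; white frosted label (24 x 34 mm) at that end on the +y face only: facing the label, notch is top left. Grip from above across y; marker's slot is 55 mm beside: open fingers about 30 mm.
- label (a point): Middle of the label on the filter plate: plate coordinates x = 26.5, y = 4, z = 19.5 mm. Axes as the plate's: y points straight out of the label, z to the edge with the notch.
- plain_plate: Bystander: green glass plate of the same size, without notch or label, loose in the other outer slot; leave it there. Origin at the centre of its lower edge.
- scanner: Grey egg-shaped barcode scanner, 93 by 94 by 150 mm, fixed on top of an aluminium riser 110 by 110 mm and 160 mm high that is turned the same way; origin at the centre of its underside, 160 mm above the bench. It looks along its -x axis, more or less toward the robot.
- window (a point): Middle of the scanner's round red window: 45 mm ahead (-x) of the scanner's origin and 100 mm above it, 260 mm above the bench. Axes as the scanner's.
- petri: Bystander: petri dish, 61 mm across, 16 mm high, loose on the bench; origin at the centre of its underside.
- timer: Bystander: white timer, 60 by 68 by 19 mm, loose on the bench; origin at the centre of its underside.
There are look-alikes about, which are no part of the job. What is shaped like the plate but purple is not meant.

How it is judged:
By the outcome, as a careful person would: the job done as asked, in the order asked, and still so for the second after the job is handed in, while the arm keeps its last pose, push and grip.
It also fails if it takes over 45 s, if anything falls off the work surface, if the arm or the gripper's body presses on something with over 40 N, if the wrist force passes 120 N, or if a joint passes its speed limit or range.

## Working session

There is one attempt and no reset: what is moved stays moved. The work goes in short steps, Python scripts to look and compute and a shell command to move; the robot and the scene stay as the last step left them, time stands still between calls to the robot, and variables do not carry over. Pictures are saved under pics/ and viewed, at most 10 in all, crops included, and the job is handed in when it is done.

```bash
ls; mkdir -p pics; cat > h.py <<'E'
import numpy as np, cv2
from scipy.spatial.transform import Rotation as R
from plant import ctrl
def grab(n,save=None):
    f=ctrl.grab_frame(n)
    if save: cv2.imwrite(save,f["color"])
    return f
def rot(o):
    o=np.array(o,float)
    return o if o.shape==(3,3) else (R.from_quat(o).as_matrix() if o.size==4 else R.from_euler('xyz',o,degrees=True).as_matrix())
def ray(f,u,v):
    K=np.array(f["camera_matrix"]); d=np.linalg.inv(K)@[u,v,1.]
    return np.array(f["origin"]),rot(f["orientation"])@d
def onz(f,u,v,z):
    o,d=ray(f,u,v); return o+d*(z-o[2])/d[2]
def cloud(f):
    v,u=np.mgrid[0:384,0:512]; K=np.array(f["camera_matrix"]); z=f["depth"]
    p=np.stack([(u-K[0,2])/K[0,0]*z,(v-K[1,2])/K[1,1]*z,z],-1)
    return p@rot(f["orientation"]).T+np.array(f["origin"])
E
python3 - <<'E'
from h import *
import pickle
F={}
for n in("scene","top"):
    F[n]=grab(n); print(n,F[n]["origin"],F[n]["orientation"],F[n]["camera_matrix"])
pickle.dump(F,open("f0.pkl","wb"))
a=np.vstack([F["scene"]["color"],F["top"]["color"]]); 
cv2.imwrite("pics/a.png",cv2.resize(np.hstack([F["scene"]["color"],F["top"]["color"]]),(800,300)))
cv2.imwrite("pics/top.png",cv2.resize(F["top"]["color"],(800,600),interpolation=cv2.INTER_CUBIC))
cv2.imwrite("pics/scene.png",cv2.resize(F["scene"]["color"],(800,600),interpolation=cv2.INTER_CUBIC))
print(ctrl.get_state())
E
```

```text
pics
scene [0.16813272 0.39271775 0.88912322] [-135.10972676    0.92175157 -152.97500894] [[386.97914379   0.         257.70954806]
 [  0.         386.97914379 196.35251751]
 [  0.           0.           1.        ]]
top [ 0.31063318 -0.24369418  1.15535124] [-169.09265778    1.68598554  -89.49267868] [[420.91312918   0.         250.91054558]
 [  0.         420.91312918 190.21603048]
 [  0.           0.           1.        ]]
{'time_s': 0.1, 'joints': array([-6.95563675e+01,  2.42830469e+01,  9.34271926e+01,  1.40997471e-03,
        6.23718594e+01, -1.08762467e+00]), 'qvel': array([-0.03741015, -0.0036162 , -0.16748625,  0.06558016, -0.01547972,
       -0.07422322]), 'tau': array([ 8.99580118e-05, -5.58423328e+01, -2.82446980e+01, -1.34265412e-05,
        3.00802581e-03, -3.77582023e-05]), 'tool_pos': array([ 0.22928205, -0.58100295,  0.30318976]), 'orientation': array([-1.79917940e+02, -2.80639933e-03,  2.15306004e+01]), 'ft_force': array([0.05147632, 1.53172253, 0.22047813]), 'wrist_torque': array([-0.04669786, -0.01170172, -0.01043943]), 'grip_force': 0.0, 'width': 0.08535541726792538}
```

View pics/top.png

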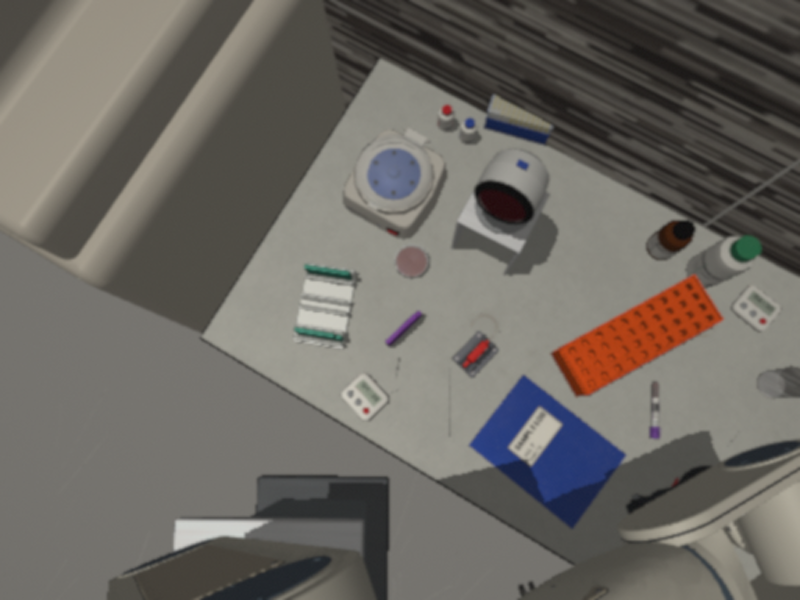

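View pics/scene.png

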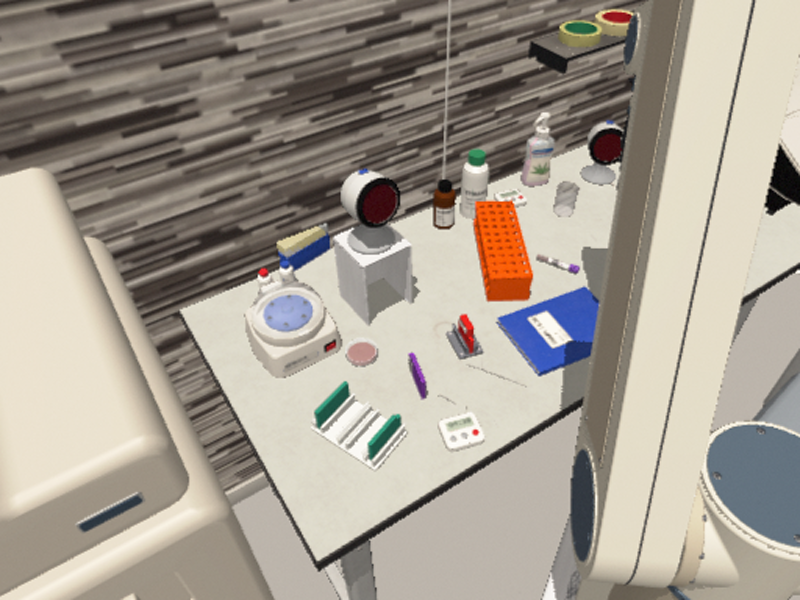

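The top view shows the rack at (325,307) with its two green plates at (330,271) and (320,335). The red marker in its stand is at (475,352), the riser scanner at (510,200), the petri dish at (412,262) and the timer at (365,397). A purple plate look-alike lies at (405,328). In the scene view the plates are at (332,402) and (384,435), and a second scanner without a riser is at (605,150).

```bash
python3 - <<'E'
from h import *
import pickle
F=pickle.load(open("f0.pkl","rb"))
c=F["scene"]["color"][238:304,192:268]; d=F["top"]["color"][160:230,180:240]
cv2.imwrite("pics/crop.png",np.hstack([cv2.resize(c,(450,391),interpolation=cv2.INTER_CUBIC),cv2.resize(d,(335,391),interpolation=cv2.INTER_CUBIC)]))
for n,f in F.items():
    P=cloud(f); hsv=cv2.cvtColor(f["color"],cv2.COLOR_BGR2HSV)
    ok=(f["depth"]>0)
    H,S,V=hsv[...,0],hsv[...,1],hsv[...,2]
    for name,m in dict(green=(H>70)&(H<95)&(S>90),red=((H<6)|(H>174))&(S>150)&(V>90)).items():
        nn,l,st,ce=cv2.connectedComponentsWithStats((m&ok).astype(np.uint8))
        for i in range(1,nn):
            if st[i,4]<25: continue
            q=P[l==i]; hi=q[:,2]>np.percentile(q[:,2],90)-.006
            t=q[hi]; e,vv=np.linalg.eigh(np.cov(t[:,:2].T)); 
            print(n,name,ce[i].round(1),st[i,4],"z",np.percentile(q[:,2],[2,98]).round(3),"topmean",t.mean(0).round(4),"yaw",np.degrees(np.arctan2(vv[1,1],vv[0,1])).round(1),"len",np.ptp(t[:,:2]@vv[:,1]).round(3))
E
```

```text
scene green [371.5  17.4] 93 z [0.349 0.368] topmean [ 0.4584 -1.0447  0.3644] yaw -171.9 len 0.065
scene green [304.7 100.3] 90 z [0.146 0.168] topmean [ 0.5791 -0.7509  0.1649] yaw 80.2 len 0.036
scene green [212.  257.8] 251 z [0.023 0.06 ] topmean [ 0.5681 -0.0923  0.057 ] yaw 81.4 len 0.082
scene green [245.1 278. ] 225 z [0.022 0.06 ] topmean [ 0.4595 -0.0727  0.0573] yaw 81.5 len 0.068
scene red [394.7  10.5] 92 z [0.349 0.368] topmean [ 0.4034 -1.144   0.365 ] yaw -160.1 len 0.061
scene red [298.9 212.7] 118 z [0.016 0.07 ] topmean [ 0.4269 -0.3464  0.0674] yaw 134.9 len 0.039
top green [477.3 158.6] 219 z [0.154 0.17 ] topmean [ 0.5806 -0.7558  0.1665] yaw 124.6 len 0.038
top green [210.  173.7] 96 z [0.042 0.062] topmean [ 0.5683 -0.0979  0.0584] yaw 81.1 len 0.074
top green [203.4 213.3] 80 z [0.045 0.063] topmean [ 0.4607 -0.0779  0.0597] yaw 80.5 len 0.063
top red [304.3 225.8] 92 z [0.024 0.074] topmean [ 0.4283 -0.3496  0.0693] yaw 133.9 len 0.039
```

View pics/crop.png

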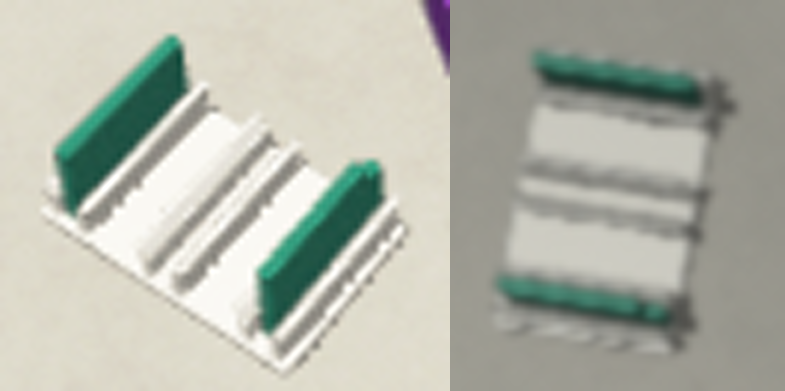

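The near-robot plate at top-crop (590,300) / scene-crop (320,245) has the step at its right top corner (380,170). Its top edge measures 68 mm, against about 80 mm for the far plate, so it is the notched one. Its notch end points to -y and its label faces +x, away from the scene camera. The far plate at (120,120) is plain, and the purple one is not meant.

The rows only turn about the tool's z, so I'll check how the pendant documents tilting.

Measured so far: window at about (0.616,-0.370,0.265) with scanner yaw about -28°, and marker at (0.4275,-0.348), top 0.068, blade yaw about 134.5°. First move: over the marker.

```bash
python3 -m pendant '[[0.0387,-0.0205,0,0],[0.0387,-0.0205,0,0],[0.0387,-0.0205,0,0],[0.0387,-0.0205,0,0],[0.0387,-0.0205,0,0],[0.0387,-0.0205,0,0],[0.0387,-0.0205,0,0],[0,0,0,-8.5]]' 0.04; python3 -m pendant '[[0,0,0,-8.5],[0,0,0,-8.5],[0,0,0,-8.5],[0,0,0,-8.5],[0,0,0,-8.5],[0,0,0,-8.5],[0,0,0,-8.5],[0,0,0,-8.5]]'; python3 -m pendant '[[0,0,0,-8.5],[0,0,0,-8.5],[0,0,0,-8.5],[0,0,0,-8.5],[0,0,0,-2.5],[0,0,0,0]]'
cat > m.py <<'E'
from h import *
import sys
f=grab("wrist",None); s=ctrl.get_state()
hsv=cv2.cvtColor(f["color"],cv2.COLOR_BGR2HSV); P=cloud(f)
H,S,V=[hsv[...,i] for i in range(3)]
for name,m in dict(green=(H>70)&(H<95)&(S>90),red=((H<6)|(H>174))&(S>150)&(V>90)).items():
    nn,l,st,ce=cv2.connectedComponentsWithStats((m&(f["depth"]>0)).astype(np.uint8))
    for i in range(1,nn):
        if st[i,4]<150: continue
        q=P[l==i]; zt=np.percentile(q[:,2],97); mm=(l==i)&(P[...,2]>zt-.004)
        v,u=np.nonzero(mm); X=np.array([onz(f,a,b,zt)[:2] for a,b in zip(u,v)])
        r=cv2.minAreaRect((X*1000).astype(np.float32)); print(name,"px",ce[i].round(),"topz",zt.round(4),"rect mm",r)
print(s["time_s"],s["tool_pos"].round(4),s["orientation"].round(2),s["joints"].round(1),s["ft_force"].round(1))
cv2.imwrite(sys.argv[1],cv2.resize(f["color"],(800,600)))
import pickle; pickle.dump(f,open(sys.argv[1]+".pkl","wb"))
E
python3 m.py pics/w1.png
```

```text
time_s: 0.9
tool_pos: [0.4312, -0.3448, 0.3037]
orientation: [-179.9, -0.0, 30.3]
ft_force: [-0.6, -0.2, 0.3]
width: 0.04
grip_force: 0.0
time_s: 1.7
tool_pos: [0.4286, -0.3483, 0.3035]
orientation: [-180.0, -0.0, 98.4]
ft_force: [-0.3, 0.5, 1.0]
width: 0.0402
grip_force: 0.0
time_s: 2.3
tool_pos: [0.4286, -0.3483, 0.3036]
orientation: [-180.0, -0.0, 134.5]
ft_force: [0.5, 0.1, -0.5]
width: 0.0401
grip_force: 0.0
green px [443.  24.] topz 0.0601 rect mm ((460.8957214355469, -85.1602783203125), (57.45998001098633, 7.513392448425293), 80.82432556152344)
green px [483. 107.] topz 0.0598 rect mm ((566.9992065429688, -110.27621459960938), (54.501739501953125, 9.456663131713867), 80.47149658203125)
red px [253. 173.] topz 0.0704 rect mm ((430.05743408203125, -350.4338684082031), (12.536077499389648, 39.3582763671875), 47.090877532958984)
2.35 [ 0.4286 -0.3483  0.3036] [-1.8000e+02 -4.0000e-02  1.3446e+02] [-40.3  18.2 102.7  -0.   59.2 -84.8] [-0.3 -0.6  0. ]
```

View pics/w1.png

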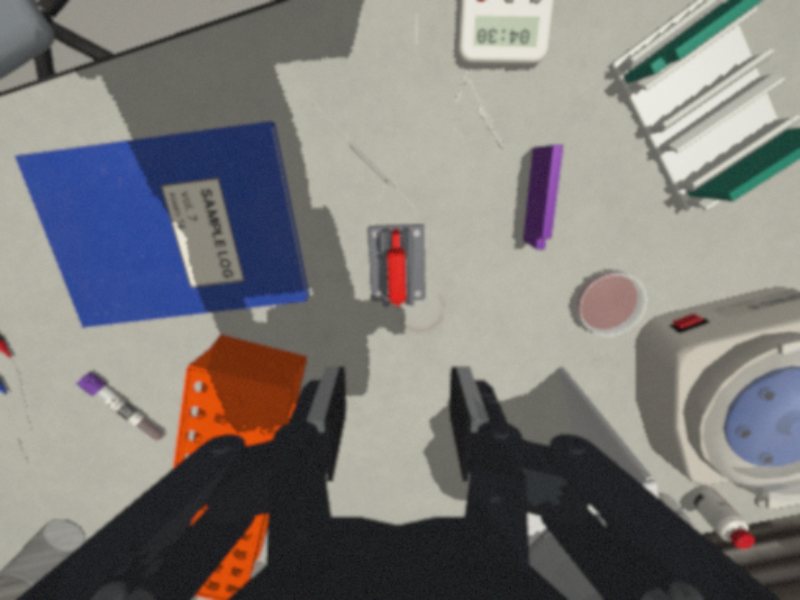

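The marker is at (397,270), right under the tool. The near plate in the rack, at upper right, shows its notch at (645,68). The petri dish, timer and purple block are clear of the path. Descending and gripping.

```bash
python3 -m pendant '[[0,0,0.045,0],[0,0,0.045,0],[0,0,0.045,0],[0,0,0.045,0],[0,0,0.014,0],[0,0,0,0]]'; python3 -m pendant '[[0,0,0,0],[0,0,0,0],[0,0,0,0],[0,0,0,0]]' 0 40;  python3 -m pendant '[[0,0,-0.03,0],[0,0,-0.04,0],[0,0,-0.04,0],[0,0,-0.04,0],[0,0,-0.02,0]]'
python3 - <<'E'
# rack edges/lips from the last wrist frame and scene/top: middle-slot line via lips
from h import *
import pickle
F=pickle.load(open("f0.pkl","rb")); F["w"]=pickle.load(open("pics/w1.png.pkl","rb"))
for n,f in F.items():
    P=cloud(f)
    yaw=np.radians(81.0); ex=np.array([np.cos(yaw),np.sin(yaw)]); ey=np.array([-ex[1],ex[0]])
    c=np.array([.5145,-.085]); q=P.reshape(-1,3); q=q[(q[:,2]>.024)&(q[:,2]<.037)]
    a=(q[:,:2]-c)@ex; b=(q[:,:2]-c)@ey; k=(abs(b)<.022)&(abs(a)<.06)
    print(n,k.sum(),"along",np.percentile(a[k],[1,99]).round(4))
    for s in(-1,1):
        j=k&(b*s>0); print("  lip",s,j.sum(),b[j].mean().round(4),np.polyfit(a[j],b[j],1).round(4), "z",q[j,2].mean().round(4))
E
```

```text
time_s: 2.95
tool_pos: [0.4278, -0.3477, 0.1082]
orientation: [-180.0, -0.3, 134.5]
ft_force: [0.3, 0.2, 0.7]
width: 0.0402
grip_force: 0.0
time_s: 3.35
tool_pos: [0.4298, -0.3494, 0.1121]
orientation: [180.0, 0.2, 134.5]
ft_force: [0.2, 0.0, 7.8]
width: 0.0134
grip_force: 41.4
time_s: 3.85
tool_pos: [0.4296, -0.3492, 0.2847]
orientation: [180.0, 0.4, 134.5]
ft_force: [0.6, -0.4, 0.1]
width: 0.0137
grip_force: 40.3
scene 152 along [-0.0436  0.0418]
  lip -1 94 -0.0098 [ 0.005  -0.0098] z 0.0272
  lip 1 58 0.0111 [0.0117 0.0111] z 0.0285
top 170 along [-0.0435  0.0401]
  lip -1 94 -0.0109 [ 0.006  -0.0109] z 0.0286
  lip 1 76 0.0088 [0.0078 0.0088] z 0.0289
w 1056 along [-0.0449  0.0398]
  lip -1 619 -0.0122 [ 0.0002 -0.0122] z 0.0281
  lip 1 437 0.0076 [0.005  0.0076] z 0.029
```

Marker is gripped (13.5 mm wide, 40 N) and lifted. From three views the middle slot is at about (0.515,-0.087), yaw about 81.3°. Moving above it and turning.

```bash
python3 -m pendant '[[0.0212,0.0409,0,0],[0.0212,0.0409,0,0],[0.0212,0.0409,0,0],[0.0212,0.0409,0,0],[0.0212,0.0409,0,0],[0.0212,0.0409,0,0],[0,0,0,8.5],[0,0,0,8.5]]';python3 -m pendant '[[0,0,0,8.5],[0,0,0,8.5],[0,0,0,8.5],[0,0,0,8.5],[0,0,0,2.2],[0,0,0,0],[0,0,0,0]]'
python3 m.py pics/w2.png
python3 - <<'E'
from h import *
import pickle
f=pickle.load(open("pics/w2.png.pkl","rb")); P=cloud(f)
yaw=np.radians(81.3); ex=np.array([np.cos(yaw),np.sin(yaw)]); ey=np.array([-ex[1],ex[0]])
c=np.array([.5153,-.0867]); q=P.reshape(-1,3); q=q[(q[:,2]>.022)&(q[:,2]<.037)]
a=(q[:,:2]-c)@ex; b=(q[:,:2]-c)@ey; k=(abs(b)<.022)&(abs(a)<.06)
print(k.sum(),np.percentile(a[k],[1,99]).round(4))
for s in(-1,1):
    j=k&(b*s>0); print(s,j.sum(),b[j].mean().round(4),np.percentile(b[j],[2,98]).round(4),np.polyfit(a[j],b[j],1).round(4),q[j,2].mean().round(4))
E
```

```text
time_s: 4.65
tool_pos: [0.5148, -0.0839, 0.281]
orientation: [179.9, 0.1, 117.4]
ft_force: [-0.1, -1.3, -0.2]
width: 0.0131
grip_force: 40.3
time_s: 5.35
tool_pos: [0.5144, -0.0857, 0.2806]
orientation: [179.9, 0.0, 81.4]
ft_force: [-0.2, 0.1, -1.1]
width: 0.0134
grip_force: 40.3
green px [301. 175.] topz 0.0603 rect mm ((571.0200805664062, -94.9976806640625), (77.94496154785156, 7.073483943939209), 81.18970489501953)
green px [209. 174.] topz 0.0603 rect mm ((464.6632995605469, -76.19371032714844), (68.11417388916016, 8.01912784576416), 81.00977325439453)
red px [254. 255.] topz 0.2385 rect mm ((516.1221923828125, -84.38971710205078), (39.45301818847656, 13.153474807739258), 80.537353515625)
5.4 [ 0.5145 -0.0857  0.2805] [179.95   0.    81.4 ] [-10.8  17.3 107.6  -0.   55.   -2.2] [ 0.4 -0.6 -0.5]
876 [-0.0422  0.0421]
-1 447 -0.0123 [-0.0163 -0.0084] [-0.0066 -0.0123] 0.0283
1 429 0.0071 [0.0031 0.0108] [-0.0218  0.0072] 0.0285
```

View pics/w2.png

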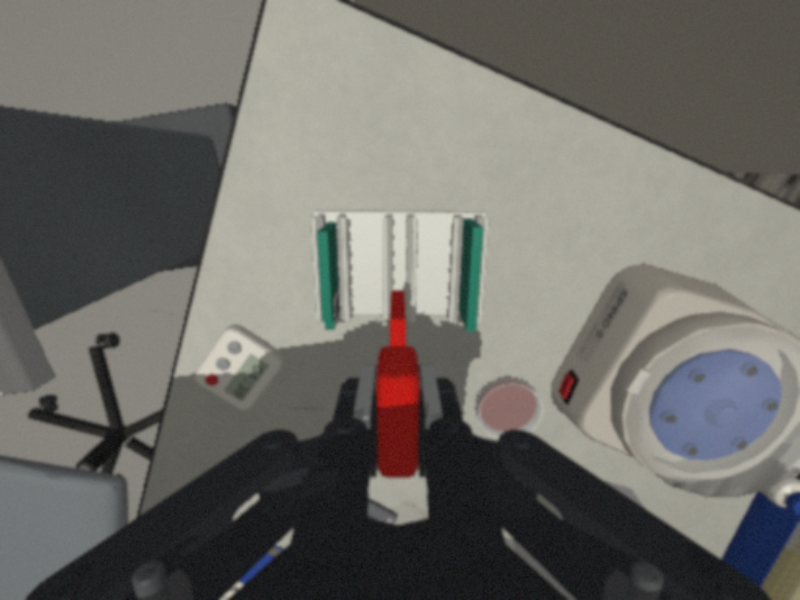

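The held marker at (397,400) lines up with the middle slot at (400,265). Lip midpoints, corrected for each camera's bias on the marker grasp, put the slot at x≈0.517, so I shift by +2.7 mm in tool y. Descending.

```bash
python3 -m pendant '[[-0.001,0.0027,0,0],[0,0,0.045,0],[0,0,0.045,0],[0,0,0.045,0],[0,0,0,0],[0,0,0,0]]'; python3 -m pendant '[[0,0,0.008,0],[0,0,0.008,0],[0,0,0.006,0],[0,0,0.005,0]]'
```

```text
time_s: 6.0
tool_pos: [0.517, -0.0871, 0.1449]
orientation: [-179.9, -0.0, 81.3]
ft_force: [0.2, 0.2, 0.5]
width: 0.0134
grip_force: 40.3
time_s: 6.4
tool_pos: [0.5173, -0.0871, 0.1183]
orientation: [179.9, 0.0, 81.3]
ft_force: [-0.2, -0.1, -0.2]
width: 0.0136
grip_force: 40.3
```

```bash
python3 -m pendant '[[0,0,0.003,0],[0,0,0.002,0],[0,0,0.002,0],[0,0,0.001,0],[0,0,0,0]]'
```

```text
time_s: 6.9
tool_pos: [0.5172, -0.087, 0.112]
orientation: [180.0, -0.0, 81.3]
ft_force: [-7.7, 2.7, 26.5]
width: 0.0134
grip_force: 44.3
```

Floor contact at TCP z 0.112, which is the home height. Release and rise.

```bash
python3 -m pendant '[[0,0,-0.002,0],[0,0,0,0],[0,0,0,0]]' 0.034 ; python3 -m pendant '[[0,0,-0.04,0],[0,0,-0.045,0],[0,0,-0.045,0],[0,-0.045,0,0],[0,-0.01,0,0],[0,0,0,0]]' 0.03
python3 m.py pics/w3.png
```

```text
time_s: 7.2
tool_pos: [0.517, -0.0871, 0.1119]
orientation: [180.0, 0.0, 81.3]
ft_force: [0.1, 0.6, -0.9]
width: 0.0339
grip_force: 0.0
time_s: 7.8
tool_pos: [0.4608, -0.0785, 0.2416]
orientation: [-179.9, -0.0, 81.3]
ft_force: [-0.0, -0.5, -0.9]
width: 0.0299
grip_force: 0.0
green px [359. 183.] topz 0.0602 rect mm ((570.33349609375, -94.05012512207031), (78.40021514892578, 8.26583480834961), 81.09901428222656)
green px [255. 185.] topz 0.0604 rect mm ((463.6490783691406, -76.2869644165039), (67.72420501708984, 6.733107566833496), 81.21882629394531)
red px [311. 185.] topz 0.0702 rect mm ((517.5142211914062, -86.5213394165039), (37.5551643371582, 12.405035972595215), 81.38081359863281)
7.85 [ 0.4624 -0.0788  0.2417] [-179.99   -0.     81.33] [-11.1  16.6 115.4   0.   48.   -2.4] [ 0.7 -0.5 -0.7]
```

View pics/w3.png

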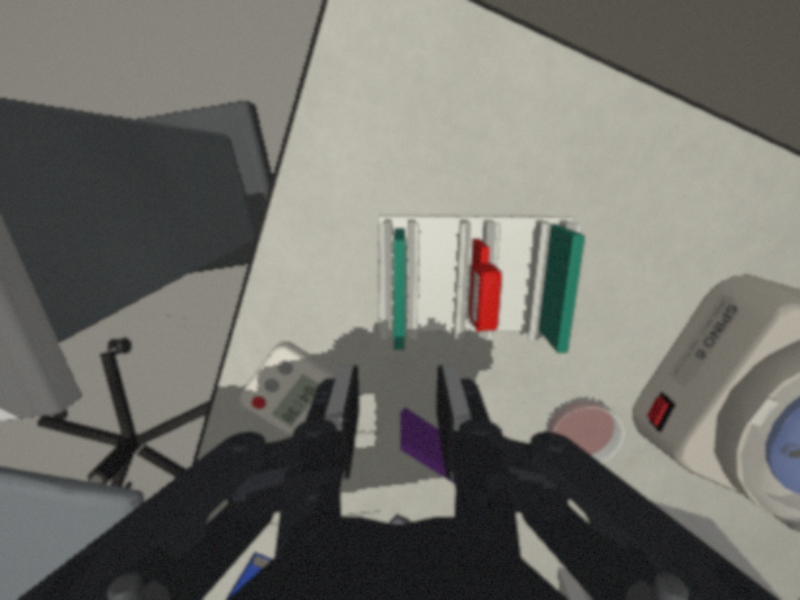

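The red marker sits in the middle slot at (485,290). The near plate is at (400,290), under the tool. I'll verify its notch end and the marker seating numerically, plus one enlarged crop.

```bash
python3 - <<'E'
from h import *
import pickle
F=pickle.load(open("f0.pkl","rb"))
for k in("w1","w2","w3"): F[k]=pickle.load(open(f"pics/{k}.png.pkl","rb"))
yaw=np.radians(81.2); ex=np.array([np.cos(yaw),np.sin(yaw)]); ey=np.array([-ex[1],ex[0]]); c=np.array([.517,-.087])
for n,f in F.items():
    P=cloud(f); hsv=cv2.cvtColor(f["color"],cv2.COLOR_BGR2HSV); m=(hsv[...,0]>65)&(hsv[...,0]<97)&(hsv[...,1]>70)&(f["depth"]>0)
    q=P[m]; a=(q[:,:2]-c)@ex; b=(q[:,:2]-c)@ey
    for s in(1,-1):
        j=abs(b*s-.054)<.014; print(n,"near" if s>0 else "far",[ (round(1000*np.max(q[j&(abs(a-t)<.003),2]),0) if (j&(abs(a-t)<.003)).any() else None) for t in np.arange(-.048,.05,.006)], np.percentile(a[j],[1,99]).round(4))
f=F["w3"]["color"]; g=F["w1"]["color"]
cv2.imwrite("pics/c2.png",np.hstack([cv2.resize(f[130:240,230:390],(400,275),interpolation=cv2.INTER_CUBIC),cv2.resize(g[0:88,384:512],(400,275),interpolation=cv2.INTER_CUBIC)]))
E
```

```text
scene near [None, np.float64(45.0), np.float64(47.0), np.float64(58.0), np.float64(61.0), np.float64(62.0), np.float64(59.0), np.float64(61.0), np.float64(60.0), np.float64(60.0), np.float64(59.0), np.float64(60.0), np.float64(60.0), np.float64(60.0), np.float64(60.0), None, None] [-0.0385  0.0375]
scene far [None, np.float64(55.0), np.float64(60.0), np.float64(60.0), np.float64(59.0), np.float64(61.0), np.float64(59.0), np.float64(60.0), np.float64(59.0), np.float64(58.0), np.float64(60.0), np.float64(60.0), np.float64(60.0), np.float64(60.0), np.float64(60.0), np.float64(61.0), None] [-0.9603  0.0407]
top near [None, np.float64(49.0), np.float64(50.0), np.float64(63.0), np.float64(63.0), np.float64(61.0), np.float64(64.0), np.float64(62.0), np.float64(62.0), np.float64(60.0), np.float64(63.0), np.float64(64.0), np.float64(61.0), np.float64(63.0), np.float64(53.0), None, None] [-0.0427  0.0322]
top far [None, np.float64(56.0), np.float64(60.0), np.float64(60.0), np.float64(61.0), np.float64(62.0), np.float64(60.0), np.float64(61.0), np.float64(61.0), np.float64(61.0), np.float64(63.
[... 1210 characters left out ...]
oat64(60.0), np.float64(61.0), np.float64(61.0), np.float64(60.0), None] [-0.0388  0.0397]
w3 near [None, np.float64(50.0), np.float64(49.0), np.float64(60.0), np.float64(60.0), np.float64(61.0), np.float64(61.0), np.float64(199.0), np.float64(188.0), np.float64(257.0), np.float64(262.0), np.float64(268.0), np.float64(61.0), np.float64(61.0), np.float64(60.0), None, None] [-0.0417  0.0363]
w3 far [None, np.float64(60.0), np.float64(61.0), np.float64(60.0), np.float64(61.0), np.float64(60.0), np.float64(61.0), np.float64(61.0), np.float64(61.0), np.float64(61.0), np.float64(61.0), np.float64(60.0), np.float64(61.0), np.float64(61.0), np.float64(61.0), np.float64(60.0), None] [-0.038   0.0396]
```

View pics/c2.png

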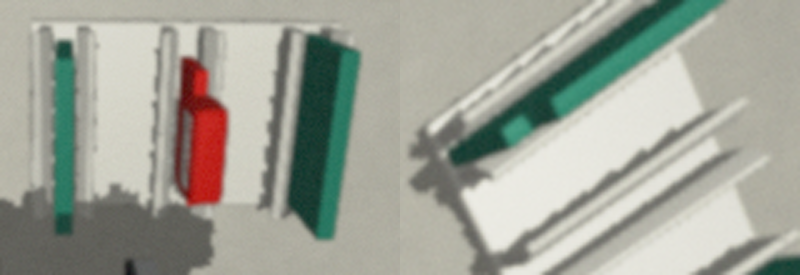

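The notch is at the near plate's -y end: top edge 49 mm high there, 60 mm elsewhere, seen in five views. The far plate is full height throughout. So the near plate's label faces +x. I'll grip it about 8 mm behind its middle, clear of the label.

```bash
python3 -m pendant '[[0.006,0,0,0],[0,0,0.045,0],[0,0,0.045,0],[0,0,0.03,0],[0,0,0.0107,0],[0,0,0,0]]' 0.03; python3 -m pendant '[[0,0,0,0],[0,0,0,0],[0,0,0,0],[0,0,0,0]]' 0 50
```

```text
time_s: 8.45
tool_pos: [0.4634, -0.0726, 0.1096]
orientation: [-179.8, -0.0, 81.3]
ft_force: [-0.0, -0.9, -0.2]
width: 0.0303
grip_force: 0.0
time_s: 8.85
tool_pos: [0.464, -0.0729, 0.1123]
orientation: [179.9, -0.0, 81.3]
ft_force: [-1.1, 1.0, 5.2]
width: 0.0068
grip_force: 52.9
```

Plate gripped at about plate x = -8 mm. Target geometry: TCP at about (0.49,-0.264,0.22), tool tilted 45° outward in the arm plane at azimuth -28°. First I lift it and move there with the tool vertical.

```bash
python3 -m pendant '[[0,0,-0.02,0],[0,0,-0.03,0],[0,0,-0.04,0],[0,0,-0.045,0],[0,0,-0.045,0],[0,0,-0.02,0]]'; python3 -m pendant '[[-0.0463,0.0136,0,0],[-0.0463,0.0136,0,0],[-0.0463,0.0136,0,0],[-0.0463,0.0136,0,0],[0,0,0,8.5],[0,0,0,8.5],[0,0,0,2.3],[0,0,0,0]]'
python3 - <<'E'
from h import *
s=ctrl.get_state(); print(s["joints"].round(2))
# fit planar arm: r=a+L2 sin j2+L3 sin(q)+e cos(q)+T sin(th), th=180 => T drops from r ; z=h+L2cos j2+L3 cos q - e sin q + T cos th
D=[([24.242,93.386],.6246,.304),([18.2,102.7],.5526,.3036),([17.3,107.6],.5216,.2805),([16.6,115.4],.4691,.2417)]
p=s["tool_pos"]; D.append((s["joints"][1:3],np.hypot(*p[:2]),p[2]))
A=[];b=[]
for j,r,z in D:
    j2,q=np.radians(j[0]),np.radians(j[0]+j[1])
    A+= [[1,0,np.sin(j2),np.sin(q),np.cos(q)],[0,1,np.cos(j2),np.cos(q),-np.sin(q)]]; b+=[r,z]
x,res,rk,sv=np.linalg.lstsq(np.array(A),np.array(b),rcond=None); print("a, h-T, L2, L3, e",x.round(3),res,sv.round(2))
E
```

```text
time_s: 9.45
tool_pos: [0.4649, -0.0731, 0.316]
orientation: [179.6, 0.0, 81.3]
ft_force: [0.0, 0.4, -0.4]
width: 0.0067
grip_force: 52.2
time_s: 10.25
tool_pos: [0.4892, -0.2643, 0.3117]
orientation: [180.0, 0.0, 62.0]
ft_force: [-0.3, 0.8, -0.2]
width: 0.0068
grip_force: 52.2
[-29.61  17.93 101.84  -0.    60.17  -1.6 ]
a, h-T, L2, L3, e [0.004 0.096 0.554 0.486 0.081] [4.47940626e-07] [3.87 3.16 0.2  0.14 0.04]
```

```bash
python3 - <<'E'
from h import *
import pickle
F=pickle.load(open("f0.pkl","rb"))
q=np.vstack([cloud(f)[f["depth"]>0] for f in F.values()])
q=q[q[:,0]>.35]
for az in(-40,-28,-15,0):
    u=np.array([np.cos(np.radians(az)),np.sin(np.radians(az))]); r=q[:,:2]@u; w=q[:,:2]@[-u[1],u[0]]
    for z0 in(.25,.4,.55,.7,.85):
        k=(abs(w)<.12)&(abs(q[:,2]-z0)<.08)&(r>.35); print(az,z0,k.sum(),np.percentile(r[k],1).round(2) if k.sum()>5 else None)
E
```

```text
-40 0.25 8860 0.7
-40 0.4 10021 0.95
-40 0.55 2424 0.95
-40 0.7 0 None
-40 0.85 0 None
-28 0.25 10595 0.71
-28 0.4 7214 0.95
-28 0.55 2630 0.95
-28 0.7 0 None
-28 0.85 0 None
-15 0.25 5866 0.96
-15 0.4 5813 0.96
-15 0.55 5792 0.96
-15 0.7 0 None
-15 0.85 0 None
0 0.25 8171 0.64
0 0.4 9910 0.69
0 0.55 1026 1.04
0 0.7 0 None
0 0.85 0 None
```

Free space above: the wall is only at r≈0.95, and nothing stands higher. Rows can't tilt directly, but at the arm's reach limit the pose is only approached. So I raise the plate to the upper limit in free space and see whether the tool tips outward.

```bash
python3 -m pendant '[[0,0,-0.05,0],[0,0,-0.05,0],[0,0,-0.05,0],[0,0,-0.05,0],[0,0,-0.05,0],[0,0,-0.05,0],[0,0,-0.05,0],[0,0,-0.05,0]]';python3 -m pendant '[[0,0,-0.05,0],[0,0,-0.05,0],[0,0,-0.05,0],[0,0,-0.05,0],[0,0,-0.05,0]]'; python3 -c "
from h import *
print(ctrl.get_state()['joints'].round(1))"
```

```text
time_s: 11.05
tool_pos: [0.4886, -0.2635, 0.7139]
orientation: [179.9, 0.0, 62.1]
ft_force: [0.8, -0.5, -0.1]
width: 0.0067
grip_force: 52.1
time_s: 11.55
tool_pos: [0.4885, -0.2634, 0.9506]
orientation: [179.7, 0.0, 62.1]
ft_force: [1.2, -0.7, 0.3]
width: 0.0071
grip_force: 52.2
[-29.6  20.7  16.4   0.  142.6  -1.7]
```

```bash
python3 -m pendant '[[0,0,-0.03,0],[0,0,-0.03,0],[0,0,-0.03,0]]'; python3 -c "
from h import *
s=ctrl.get_state();print(s['joints'].round(1))"
```

```text
time_s: 11.85
tool_pos: [0.4662, -0.2516, 0.9892]
orientation: [178.7, 0.0, 62.1]
ft_force: [-0.2, 1.0, -0.2]
width: 0.0071
grip_force: 52.7
[-2.970e+01  2.350e+01  5.000e+00  1.000e-01  1.502e+02 -1.700e+00]
```

At the limit the tool begins to tip outward (roll 178.7, wanted about 135). Pushing outward along tool y now.

```bash
python3 -m pendant '[[0,0.03,-0.03,0],[0,0.04,0,0],[0,0.04,0,0]]'; python3 -c "
from h import *
s=ctrl.get_state();print(s['joints'].round(1))"
```

```text
time_s: 12.15
tool_pos: [0.5203, -0.2799, 0.9585]
orientation: [176.1, 0.0, 62.1]
ft_force: [-0.1, -0.1, -1.3]
width: 0.0062
grip_force: 52.8
[-2.950e+01  2.680e+01  4.900e+00  1.000e-01  1.444e+02 -1.400e+00]
```

```bash
python3 -m pendant '[[0,0.031,-0.039,0],[0,0.031,-0.039,0],[0,0.031,-0.039,0],[0,0.031,-0.039,0]]'; python3 -c "
from h import *
s=ctrl.get_state();print(s['joints'].round(1))"
```

```text
time_s: 12.55
tool_pos: [0.525, -0.2818, 0.9703]
orientation: [171.1, 0.1, 62.0]
ft_force: [-0.2, -0.3, -0.8]
width: 0.0067
grip_force: 52.8
[-29.4  25.9   4.9   0.3 140.3  -1.3]
```

Radial pushes hold position while tilting about 1.25° per row. Continuing.

```bash
python3 -m pendant '[[0,0.036,-0.034,0],[0,0.036,-0.034,0],[0,0.036,-0.034,0],[0,0.038,-0.032,0],[0,0.038,-0.032,0],[0,0.038,-0.032,0],[0,0.04,-0.03,0],[0,0.04,-0.03,0]]'; python3 -c "
from h import *
s=ctrl.get_state();print(s['joints'].round(1))"
```

```text
time_s: 13.35
tool_pos: [0.557, -0.2977, 0.9873]
orientation: [159.6, 0.1, 62.0]
ft_force: [-0.0, -0.4, -0.8]
width: 0.007
grip_force: 52.7
[-29.3  25.3   4.9   0.5 129.3  -1. ]
```

```bash
python3 -m pendant '[[0,0.042,-0.027,0],[0,0.042,-0.027,0],[0,0.042,-0.027,0],[0,0.043,-0.025,0],[0,0.043,-0.025,0],[0,0.044,-0.023,0],[0,0.044,-0.023,0],[0,0.044,-0.023,0]]'; python3 -c "
from h import *
s=ctrl.get_state();print(s['joints'].round(1))"
```

```text
time_s: 14.15
tool_pos: [0.5861, -0.3122, 1.0195]
orientation: [146.5, 0.1, 62.0]
ft_force: [0.3, 0.3, -1.2]
width: 0.0071
grip_force: 52.8
[-29.3  24.4   5.    0.7 117.1  -0.8]
```

```bash
python3 -m pendant '[[0,0.046,-0.018,0],[0,0.046,-0.018,0],[0,0.047,-0.016,0],[0,0.047,-0.016,0],[0,0.048,-0.014,0],[0,0.048,-0.014,0],[0,0,0,0]]'; python3 -c "
from h import *
s=ctrl.get_state();print(s['joints'].round(2), s['orientation'])"
```

```text
time_s: 14.85
tool_pos: [0.6113, -0.325, 1.0483]
orientation: [135.9, 0.1, 62.0]
ft_force: [-0.2, -0.6, -1.5]
width: 0.0066
grip_force: 52.8
[-29.23  24.11   4.98   0.79 106.86  -0.75] [1.35945169e+02 1.34842944e-01 6.19922507e+01]
```

Tilt is 44°. Now I work out the tool-axis offsets to an approach point and then the scanning pose.

```bash
cat > g.py <<'E'
from h import *
s=ctrl.get_state(); T=R.from_euler('xyz',s["orientation"],degrees=True).as_matrix(); p=s["tool_pos"]
off=np.array([-.0348,.004,.0845]); W=np.array([.6165,-.370,.261]); n=T[:,1]
goal=W-.14*n-T@off
print("n",n.round(3),"goal",goal.round(4),"label",(p+T@off).round(4))
A=goal+[-.09,.048,.15]
print("toA",(T.T@(A-p)).round(4),"A->goal",(T.T@(goal-A)).round(4),"to goal",(T.T@(goal-p)).round(4))
L=p+T@off; d=W-L; print("dist",np.linalg.norm(d).round(4),"ang",np.degrees(np.arccos(d@n/np.linalg.norm(d))).round(2))
E
python3 g.py
```

```text
n [ 0.635 -0.336  0.695] goal [ 0.4896 -0.2632  0.2215] label [ 0.6493 -0.3848  0.9905]
toA [-0.0008 -0.6421  0.3205] A->goal [ 0.0002 -0.031   0.1787] to goal [-6.000e-04 -6.731e-01  4.992e-01]
dist 0.7304 ang 136.88
```

```bash
python3 -m pendant '[[0,-0.043,0.021,0],[0,-0.043,0.021,0],[0,-0.043,0.021,0],[0,-0.043,0.021,0],[0,-0.043,0.021,0],[0,-0.043,0.021,0],[0,-0.043,0.021,0],[0,-0.043,0.021,0]]'; python3 -m pendant '[[0,-0.043,0.021,0],[0,-0.043,0.021,0],[0,-0.043,0.021,0],[0,-0.043,0.021,0],[0,-0.043,0.021,0],[0,-0.043,0.021,0],[0,-0.04,0.021,0],[0,0,0,0]]'; python3 g.py; python3 - <<'E'
from h import *
import pickle
f=grab("scene"); t=grab("top"); pickle.dump((f,t),open("f1.pkl","wb"))
cv2.imwrite("pics/s2.png",np.hstack([cv2.resize(f["color"][100:300,150:350],(400,400)),cv2.resize(t["color"][60:260,170:370],(400,400))]))
E
```

```text
time_s: 15.65
tool_pos: [0.5107, -0.2725, 0.7323]
orientation: [136.0, 0.1, 62.0]
ft_force: [-0.3, 0.1, -0.2]
width: 0.0067
grip_force: 52.8
time_s: 16.45
tool_pos: [0.4083, -0.2186, 0.4146]
orientation: [136.8, 0.1, 62.0]
ft_force: [-1.1, -0.3, -1.8]
width: 0.0065
grip_force: 52.7
n [ 0.645 -0.341  0.684] goal [ 0.489  -0.2629  0.2241] label [ 0.4455 -0.278   0.3558]
toA [-0.001  -0.035   0.0228] A->goal [ 1.000e-04 -2.820e-02  1.792e-01] to goal [-0.0008 -0.0632  0.202 ]
dist 0.2161 ang 69.18
```

View pics/s2.png

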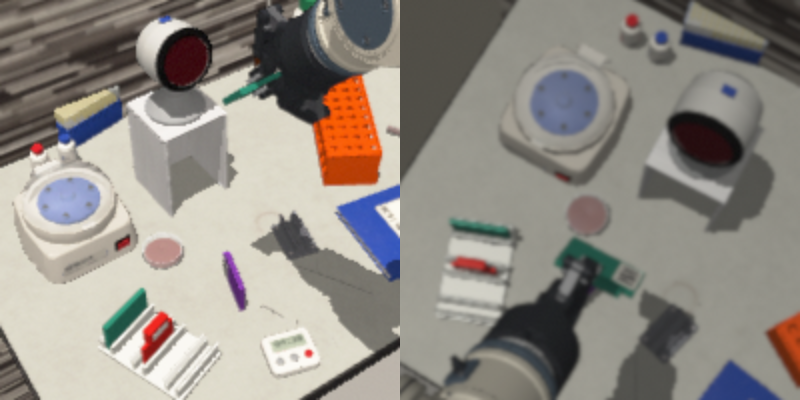

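The top half shows the frosted label at (625,275), facing up toward the scanner at the correct end of the plate. Marker, plain plate, petri dish and timer are all in place. Going in to the scan pose.

```bash
python3 -m pendant '[[0,-0.0125,0.04,0],[0,-0.0125,0.04,0],[0,-0.0125,0.04,0],[0,-0.0125,0.04,0],[0,-0.012,0.036,0],[0,0,0,0],[0,0,0,0]]'; python3 g.py; python3 - <<'E'
from h import *
import pickle
s=ctrl.get_state(); T=R.from_euler('xyz',s["orientation"],degrees=True).as_matrix(); p=s["tool_pos"]; off=np.array([-.0348,.004,.0845]); L=p+T@off
for nm in("scene","top"):
    f=grab(nm); P=cloud(f); hsv=cv2.cvtColor(f["color"],cv2.COLOR_BGR2HSV); H,S,V=[hsv[...,i] for i in range(3)]
    near=(np.linalg.norm(P-L,axis=-1)<.07)&(f["depth"]>0)
    g=near&(H>65)&(H<97)&(S>80); q=P[g]; print(nm,"green",g.sum())
    if g.sum()>30:
        u,sv,vt=np.linalg.svd(q-np.median(q,0)); nn=vt[2]*np.sign(vt[2,2]); print(" normal",nn.round(3))
    w=near&(S<70)&(V>110)&(abs((P-L)@T[:,1])<.01)&(abs((P-L)@T[:,0])<.03)
    print(" white",w.sum(),P[w].mean(0).round(4) if w.sum() else None,"label pred",L.round(4))
    c=np.argwhere(near).mean(0).astype(int) if near.any() else np.array([190,300]); c=np.clip(c,[60,60],[324,452])
    cv2.imwrite(f"pics/e_{nm}.png",cv2.resize(f["color"][c[0]-60:c[0]+60,c[1]-60:c[1]+60],(400,400),interpolation=cv2.INTER_CUBIC))
cv2.imwrite("pics/e.png",np.hstack([cv2.imread("pics/e_scene.png"),cv2.imread("pics/e_top.png")]))
E
```

```text
time_s: 17.25
tool_pos: [0.4687, -0.2609, 0.3109]
orientation: [137.6, -1.2, 63.3]
ft_force: [0.3, -0.7, -1.0]
width: 0.0068
grip_force: 52.8
n [ 0.653 -0.345  0.674] goal [ 0.4866 -0.2648  0.227 ] label [ 0.5071 -0.3178  0.2504]
toA [ 0.0082 -0.0177 -0.1055] A->goal [-0.0054 -0.0258  0.1795] to goal [ 0.0028 -0.0434  0.074 ]
dist 0.1217 ang 37.46
scene green 77
 normal [ 0.642 -0.269  0.718]
 white 0 None label pred [ 0.5071 -0.3178  0.2504]
top green 198
 normal [ 0.629 -0.287  0.722]
 white 72 [ 0.5054 -0.3177  0.2521] label pred [ 0.5071 -0.3178  0.2504]
```

View pics/e.png

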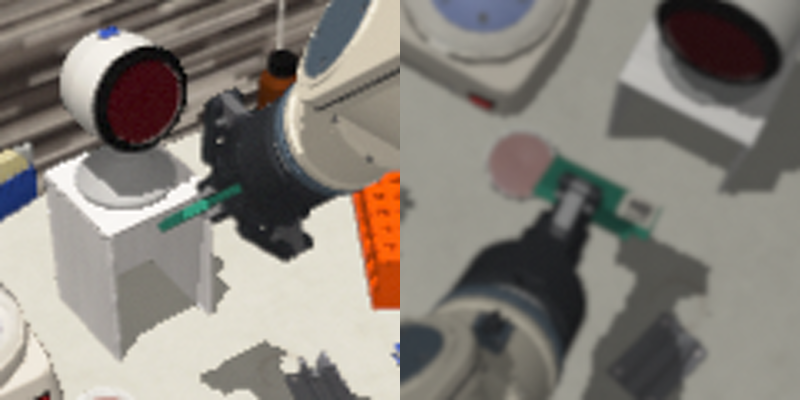

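The moves are being cut short, and the tilt crept to 42°. A joint limit is likely, so I'll check.

```bash
python3 - <<'E'
from h import *
s=ctrl.get_state();print(s['joints'].round(2),s["time_s"])
# fit FK in-plane with known tilted data (tool angle th from vertical-up = j2+j3+j5)
D=[([24.242,93.386,62.37],.6246,.304),([18.2,102.7,59.2],.5526,.3036),([17.3,107.6,55],.5216,.2805),([16.6,115.4,48],.4691,.2417),([17.93,101.84,60.17],.556,.3117),([20.7,16.4,142.6],.555,.9506),([23.5,5,150.2],.5298,.9892),([25.9,4.9,140.3],.5958,.9703),([25.3,4.9,129.3],.6315,.9873),([24.4,5,117.1],.6641,1.0195),([24.11,4.98,106.86],.6923,1.0483)]
A=[];b=[]
for j,r,z in D:
    j2,q,t=np.cumsum(np.radians(j)); A+=[[1,0,np.sin(j2),np.sin(q),np.cos(q),np.sin(t)],[0,1,np.cos(j2),np.cos(q),-np.sin(q),np.cos(t)]]; b+=[r,z]
x,res,_,sv=np.linalg.lstsq(np.array(A),np.array(b),rcond=None); print("a h L2 L3 e T",x.round(4),res)
a,h,L2,L3,e,T=x
from scipy.optimize import fsolve
for tilt in(45,42,40,37,35):
  th=np.radians(180-tilt); n=np.array([np.cos(np.radians(tilt)),np.sin(np.radians(tilt))]); t=np.array([np.sin(th),np.cos(th)])
  for ph in(tilt,):
    W=np.array([.719,.261]); Lb=W-.14*n; tcp=Lb-.004*n-.0845*t
    def F(j): j2,q=j; return [a+L2*np.sin(j2)+L3*np.sin(q)+e*np.cos(q)+T*np.sin(th)-tcp[0],h+L2*np.cos(j2)+L3*np.cos(q)-e*np.sin(q)+T*np.cos(th)-tcp[1]]
    r=fsolve(F,np.radians([0,125])); d=np.degrees(r); print(tilt,tcp.round(3),"j2,j3,j5",d[0].round(1),(d[1]-d[0]).round(1),(180-tilt-d[1]).round(1),np.abs(F(r)).max().round(4))
E
```

```text
[-32.33   8.52 125.    46.92   6.34 -50.14] 17.35
a h L2 L3 e T [0.0021 0.317  0.558  0.4847 0.0778 0.2281] [1.64552801e-06]
45 [0.557 0.219] j2,j3,j5 21.9 126.7 -13.7 0.0
42 [0.555 0.227] j2,j3,j5 20.1 125.6 -7.7 0.0
40 [0.554 0.233] j2,j3,j5 19.0 124.7 -3.7 0.0
37 [0.553 0.242] j2,j3,j5 17.6 123.3 2.1 0.0
35 [0.553 0.248] j2,j3,j5 16.7 122.3 6.0 0.0
```

j5 has reached its lower limit (6.2°), and the arm is passing it by turning j4 against j6, now at 47/-50. Continuing should carry it through while keeping the tool axis, so I go in smaller steps.

```bash
python3 -m pendant '[[0,-0.0072,0.0123,0],[0,-0.0072,0.0123,0],[0,-0.0072,0.0123,0],[0,-0.0072,0.0123,0]]'; python3 g.py; python3 -c "
from h import *
print(ctrl.get_state()['joints'].round(1))"
```

```text
time_s: 17.75
tool_pos: [0.4731, -0.2671, 0.2737]
orientation: [137.9, -1.8, 63.9]
ft_force: [-0.3, 0.1, 0.3]
width: 0.0067
grip_force: 52.8
n [ 0.657 -0.345  0.67 ] goal [ 0.4854 -0.2659  0.2283] label [ 0.5122 -0.3228  0.2126]
toA [ 0.0134  0.002  -0.1386] A->goal [-0.0084 -0.0248  0.1795] to goal [ 0.005  -0.0228  0.0409]
dist 0.1243 ang 19.36
[ -33.3   13.5  125.5   96.9    6.3 -101.1]
```

```bash
python3 -m pendant '[[0.001,-0.0046,0.0082,0],[0.001,-0.0046,0.0082,0],[0.001,-0.0046,0.0082,0],[0.001,-0.0046,0.0082,0]]'; python3 g.py; python3 -c "
from h import *
print(ctrl.get_state()['joints'].round(1))"
```

```text
time_s: 18.15
tool_pos: [0.483, -0.2659, 0.237]
orientation: [137.9, -1.9, 63.9]
ft_force: [-0.5, -0.6, -0.2]
width: 0.0066
grip_force: 52.8
n [ 0.657 -0.346  0.67 ] goal [ 0.4854 -0.2659  0.2284] label [ 0.5221 -0.3215  0.1759]
toA [ 0.0091  0.0205 -0.1716] A->goal [-0.0085 -0.0247  0.1795] to goal [ 0.0007 -0.0042  0.0079]
dist 0.136 ang 3.35
[ -32.4   18.6  125.8  137.9    8.4 -141.6]
```

```bash
python3 -m pendant '[[0.0003,-0.002,0.004,0],[0.0003,-0.002,0.004,0],[0,0,0,0],[0,0,0,0],[0,0,0,0]]'; python3 g.py; python3 - <<'E'
from h import *
s=ctrl.get_state(); print(s["joints"].round(1),s["qvel"].round(2)); T=R.from_euler('xyz',s["orientation"],degrees=True).as_matrix(); p=s["tool_pos"]; L=p+T@np.array([-.0348,.004,.0845])
im=[]
for nm in("scene","top"):
    f=grab(nm); P=cloud(f); hsv=cv2.cvtColor(f["color"],cv2.COLOR_BGR2HSV); H,S,V=[hsv[...,i] for i in range(3)]
    near=(np.linalg.norm(P-L,axis=-1)<.07)&(f["depth"]>0)&(abs((P-L)@T[:,1])<.015)
    g=near&(H>65)&(H<97)&(S>80); q=P[g]
    w=near&(S<60)&(V>110)&(abs((P-L)@T[:,0])<.025)&(abs((P-L)@T[:,2])<.025)
    A=P[g|w]; u,sv,vt=np.linalg.svd(A-np.median(A,0),full_matrices=False); nn=vt[2]*np.sign(vt[2,2])
    print(nm,g.sum(),w.sum(),"normal",nn.round(3),"white",P[w].mean(0).round(4) if w.any() else None,"pred",L.round(4))
    m=((H<8)|(H>170))&(S>100)&(V<120)&(np.linalg.norm(P-[.6165,-.37,.261],axis=-1)<.06); print("  window",P[m].mean(0).round(4),m.sum())
    y,x=(85,190) if nm=="scene" else (90,185)
    im.append(cv2.resize(f["color"][y:y+150,x:x+150],(400,400),interpolation=cv2.INTER_CUBIC))
cv2.imwrite("pics/fin.png",np.hstack(im))
E
```

```text
time_s: 18.65
tool_pos: [0.4848, -0.2666, 0.2286]
orientation: [138.1, -1.9, 64.0]
ft_force: [0.1, 0.2, -0.9]
width: 0.0064
grip_force: 52.8
n [ 0.659 -0.347  0.668] goal [ 0.4853 -0.2659  0.2288] label [ 0.5239 -0.3221  0.1673]
toA [ 0.0095  0.0244 -0.1796] A->goal [-0.0087 -0.0242  0.1796] to goal [ 0.0008  0.0002 -0.0001]
dist 0.1402 ang 0.33
[ -32.4   19.8  125.7  141.7    9.2 -145.5] [-0.01  0.16  0.07  0.56 -0.01 -0.41]
scene 63 0 normal [ 0.652 -0.328  0.683] white None pred [ 0.5239 -0.3221  0.1673]
  window [ 0.6143 -0.3672  0.2658] 421
top 158 47 normal [ 0.649 -0.324  0.688] white [ 0.5245 -0.3248  0.1667] pred [ 0.5239 -0.3221  0.1673]
  window [ 0.6145 -0.3694  0.2694] 398
```

View pics/fin.png

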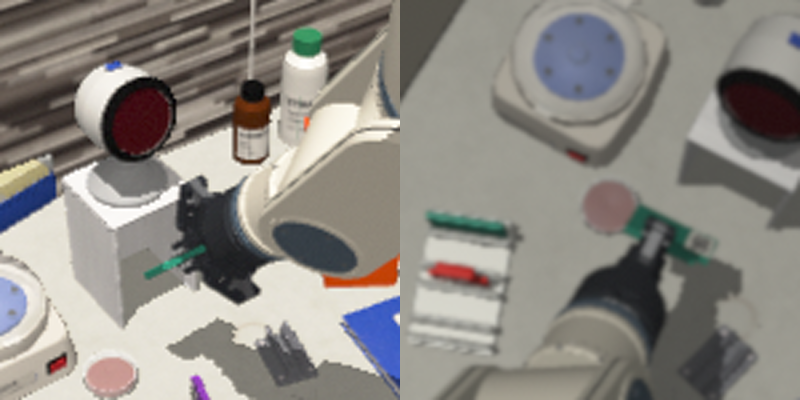

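Label is 14.0 cm from the window, under 1° off square, tipped about 42°, and clear of the riser. j6 is close to its range end, so I back off slightly and hand in.

```bash
python3 -m pendant '[[-0.0002,0.001,-0.002,0.8],[0,0,0,0],[0,0,0,0],[0,0,0,0]]'; python3 g.py; python3 -c "
from h import *
s=ctrl.get_state(); print(s['joints'].round(2),s['qvel'].round(2))"
```

```text
time_s: 19.15
tool_pos: [0.484, -0.2665, 0.2303]
orientation: [138.1, -2.5, 63.4]
ft_force: [0.2, -0.1, -1.1]
width: 0.0063
grip_force: 52.8
n [ 0.653 -0.359  0.667] goal [ 0.4864 -0.2643  0.2294] label [ 0.5227 -0.3219  0.1686]
toA [ 0.012   0.0242 -0.1781] A->goal [-0.009  -0.024   0.1796] to goal [0.003  0.0002 0.0015]
dist 0.1402 ang 1.38
[ -32.42   19.55  125.77  140.42    8.94 -143.45] [ 0.05  0.12  0.1  -0.08  0.02  0.08]
```

```bash
python3 -c "
from h import *
print(ctrl.job_done())"
```

```text
the job is handed in; nothing more can be done
None
```

The job is handed in at about 19 s: the marker is down in the middle slot and released, and the arm is still holding the notched plate label-up, about 14 cm from the scanner window, roughly 1–2° off square by my measurements and tipped back about 42° instead of 45° because of a wrist joint limit.

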